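# Dock the cell changer and draw it tight with the cam lock

### The job

Slide the cell changer gently along its rails to the spectrophotometer until its bolt is in the mouth of the cam lock, then turn the red wing clockwise, about half a turn, so that the hook draws the changer in tight on its brass stops. The stops are not always set alike, so go by feel: stop turning when it has clearly gone tight, do not force it on, and let go. Leave the other things on the bench alone.

Things in the scene. Friction and masses are not known exactly. Their poses are not given: they have to be found in the camera images.
- spectro: the spectrophotometer, fixed: white and grey housing (350 x 305 mm, top 200 mm) and beside it its open sample bay, an aluminium floor 25 mm above the bench with two guide rails. Origin: on the bench under the cam lock's axis. z up; +y runs from the housing along the rails, so the changer docks along -y. Housing beyond y = -95 mm; bay floor x -87 to 147 mm, y up to 243 mm.
- bulkhead (a point): middle of the slot (17 mm wide, for the bolt) in the grey bulkhead across the bay: y 32 to 37 mm of spectro, top 56 mm above the bench. Beside the slot sit two black sprung contacts, standing out to y = 48 mm, yielding at 1.2 to 4 N, and two brass stop noses. The noses' setting is unknown: faces from y = 41.5 to 46.5 mm. Stiff springs back them: 6 N at once, then 30 N/mm for the pair.
- wing (a point): centre of the red wing on the cam lock, on its axis, 83 mm above the bench. The wing is an upright plate 50 mm long, 10 mm thick, from 68 to 98 mm above the bench, a white mark on one end; pinch it across its thickness. Under it is a steel cap 39 mm across, top 60 mm above the bench.
- cam_turn (a joint): angle of the cam lock, rad, growing clockwise seen from above. At 0 the hook's mouth faces the changer and the wing lies along spectro's x (wing direction = spectro's yaw minus this). Starts at -0.25 to 0.2, can reach 4.3. From about 0.6 the hook takes the bolt head, then draws it 4 mm per rad. Friction 0.28 N m: it stays where it is left. The stops are met anywhere between 2.2 and 3.6.
- cam: the cam lock: steel spiral hook 62 mm across, cap and wing; origin on the axis at bench level. From the stops on, its pull grows 120 N per rad and the torque on the wing rises over its free turning value by 0.004 to 0.005 N m per N of pull: a rise of 0.13 N m, about 0.3 rad past first touch, is tight. Read at rest, friction may shift all torques by a constant, even in sign; the rise stays.
- changer: the cell changer, loose, about 0.7 kg: a dark steel sled 100 (x) x 95 (y) x 30 mm with a black block of six glass cells (88 x 35 mm, y -7.5 to 27.5, top at 78 mm). Origin: centre of its underside, 25 mm above the bench; axes as spectro's, with 1.5 mm play each side in the rails. Its front face (y = -47.5 mm) carries the bolt. Sliding it takes 1 to 3 N.
- bolt_head (a point): centre of the bolt's T-head, an upright brass pin 8 mm thick, 23 mm tall, 34 mm ahead of the changer's front face, 43 mm above the bench. Starts 27 to 49 mm from the cam's axis. The hook can take it nearer than 18 mm, i.e. with the changer on the sprung contacts or farther in; let go, it may spring back to 14 mm, which is fine. Home on the stops it is 5 to 13 mm from the axis.
- push_face (a point): middle of the flat back (+y) face of the changer's sled, 100 mm wide, 30 mm tall, with a blue strip, 43 mm above the bench: push here, towards the instrument. The changer has come on to its stops when the push passes about 8 N.
- dust_cap: a loose black dust cap, 26 mm across and 20 mm tall, standing on the bay floor beside a rail; not part of the job, leave it where it is
- beaker: an empty glass beaker, 68 mm across and 90 mm tall, standing on the bench; leave it alone
- wash_bottle: a white bottle with a red cap, 64 mm across and 170 mm tall, on the bench; leave it alone
- cell_tray: a blue divided tray, 100 x 130 x 35 mm, on the bench; leave it alone
- screwdriver: a yellow-handled screwdriver, 190 mm long, lying on the bench; leave it alone
- reagent_jar: an amber jar, 60 mm across and 80 mm tall, on the bench; leave it alone
Not all that is in view belongs to the job. Leave any green or purple look-alike of the changer alone.

How it is judged:
On the way:
1. the changer is pushed in, its bolt head inside the open mouth of the cam lock (nearer than 19 mm to the cam's axis) before the cam is turned past 0.7 rad (y of bolt_head in the frame of spectro below 0.019 m and value of joint cam_turn below 0.7 rad), for 0.2 s.
At the end, for the whole second after the job is handed in: the changer stands upright and at rest, drawn in by the hook (bolt head nearer than 13.5 mm to the cam's axis, cam turned past 2.0 rad) and tight on its stops: the hook pulls on the bolt with more than 18 N but less than 52 N, neither loose nor overtightened (contact force between cam and changer between 18 and 52 N and value of joint cam_turn above 2 rad and y of bolt_head in the frame of spectro below 0.0135 m and angle between changer's own z axis and vertical below 0.05 rad and linear speed of changer below 0.01 m/s); the robot touches nothing.
It fails at once if the lock is forced: hook and changer press on each other with over 120 N (contact force between cam and changer above 120 N).
It fails at once if the changer is shoved with over 60 N (contact force between the fingers and changer above 60 N).
It fails at once if a bystander (dust cap, beaker, bottle, tray, screwdriver or jar) is moved by more than 30 mm (distance of any of dust_cap, beaker, wash_bottle, cell_tray, screwdriver, reagent_jar from where it was at the start of the episode above 0.03 m).
It also fails if it takes over 72 s, if anything falls off the work surface, if the arm or the gripper's body presses on something with over 40 N, if the wrist force passes 120 N, or if a joint passes its speed limit or range.

### The arm

A 7-joint arm with a two-finger parallel gripper is mounted at the origin on the work surface. World frame = base frame: x ahead of the robot, y to its left, z up, the work surface at z = 0. Lengths are in m, angles in rad, forces in N, time in s.
With the tool pointing down it reaches from about 0.425 to 0.925 m from the base axis. Payload 6.8 kg.
Tool frame: the origin (TCP) lies at the very end of the fingers, on their centre line; the grasp point (between the pads) lies 19 mm behind it; z points along the fingers, y is the line along which they close (so a half turn about z gives the same grasp; the last joint's range is limited). The gripper opens to 85 mm and grips with 20 to 120 N. Pads are 22 mm wide; open, the fingers measure 114 mm over their backs; the gripper's body (76 mm by 85 mm) begins 54 mm behind the grasp point. The pads swing forward as they close: fully open they stand 13 mm farther back than shut.
Start: joints at [1.083, 0.477, 0.022, 1.555, -0.011, 1.109, -0.083], TCP at [0.25, -0.627, 0.231] pointing down, gripper open.
Joint ranges: [-2.96, 2.96], [-0.34, 2.1], [-1.41, 1.46], [0.24, 2.44], [-1.37, 4.51], [0.17, 1.92], [-2.96, 2.96]. Speed limits (rad/s): [2.39, 2.39, 3.14, 3.14, 3.14, 3.14, 3.14].

### API

Orientations are given as a rotation vector (axis times angle).
In Python, from bench import monitor, optics, r gives the robot as it stands.
- The arm moves only by the shell command python3 -m crank 'ROWS' [OPENING] [FORCE]. ROWS is JSON, a list of rows, each a list of 2 entries, a list of its own where there are three numbers: the shift along the tool's x, y, z in cm, then the turn, a rotation vector about the tool's x, y, z in rad. A call has 1 to 5 rows; each row shifts and turns the commanded pose from where the row before left it, along the tool's axes as they then stand; what a row does not reach is not made up. A row lasts 1/10 s, in which the tool goes at most 50 mm and 8.59 degrees, less where a joint would pass 70% of its speed; a pose out of reach is approached as far as the arm can. A call is refused whole if a number of a shift passes 5 or a number of a turn 0.15, either way. A call with a gripper value outside its range is refused whole. OPENING is the finger opening in cm, from 0 to 8.54, set as the call begins (- or left out, the last holds). The fingers move at their own pace and stop on an object; FORCE is the grip in N (left out, the last holds). Time passes only in rows, so rows that do not move let the fingers close. It gives the time, the measured TCP pose, the force, the opening and the grip force at its end, in the units of the state.
- monitor.get_obs(): the state, without advancing time (a new reading comes with each control period).
- optics.grab_frame(name): name is "scene" or "top"; returns (picture, depth): 420x560x3 uint8, red, green, blue; 420x560 float32, m along the optical axis (not along the pixel's ray), 0 where there is no reading.
- optics.camera_model(name): a dict with "vertical_fov" (degrees; the focal length in pixels is half the picture's height over the tangent of half this angle, whatever the lens; pixels are square), "cx", "cy" (the principal point, pixels), "R" (3x3) and "t" (3): a world point X has camera coordinates R X + t. Camera axes: x right, y down, z forward; pixel columns grow to the right and rows downward; lengths in m; the calibration is good to about 2 mm. A picture is of the moment at which its call begins. camera_model takes no time and is no camera call.
- r.hand_in(): hands the job in; it is judged then, once.
The state is a dict: "clock": time; "joints": joint angles; "qvel": joint speeds; "tau": joint torques, N m; "tcp_pos": TCP position; "orientation": TCP orientation; "contact_force": force on the tool from outside, world axes, zero at the start; "moment": the same for the moment, N m; "grip_width": finger opening in m; "gripper_force": force on a finger pad.
Only numpy, scipy, OpenCV 4.12 (cv2) and the standard library are available. Lean on these libraries where they do the work, as an engineer would, in place of code of your own. Each camera call takes 0.05 s, during which the arm holds its last target. There are 200 camera calls.

## Working session

There is one attempt and no reset: what is moved stays moved. The work goes in short steps, Python scripts to look and compute and a shell command to move; the robot and the scene stay as the last step left them, time stands still between calls to the robot, and variables do not carry over. Pictures are saved under pics/ and viewed, at most 10 in all, crops included, and the job is handed in when it is done.

```bash
mkdir -p pics; ls
python3 - <<'E'
from bench import monitor, optics, r
import cv2,numpy as np
o=monitor.get_obs(); print(o)
for n in("scene","top"):
    p,d=optics.grab_frame(n); np.savez(f"{n}0.npz",p=p,d=d)
    cv2.imwrite(f"pics/{n}0.png",p[:,:,::-1]); m=optics.camera_model(n); print(n,m)
E
```

```text
pics
{'clock': 0.0, 'joints': array([ 1.08290393,  0.47777337,  0.02229832,  1.55646655, -0.01151787,
        1.10929084, -0.08315314]), 'qvel': array([-0.00158966,  0.00041284, -0.0003433 ,  0.00106926, -0.00111292,
       -0.00037046, -0.00084723]), 'tau': array([-6.36540717e-04, -5.96446824e+01,  1.60786439e+00, -2.81201541e+01,
        1.24084018e-02,  9.14200995e-03,  8.80572884e-06]), 'tcp_pos': array([ 0.25003388, -0.62633924,  0.23033645]), 'orientation': array([-3.08339410e+00, -5.92661364e-01,  6.88718228e-04]), 'contact_force': array([-0.16206935, -0.13728549, -0.32634278]), 'moment': array([-0.00884174, -0.00329982,  0.0005322 ]), 'gripper_force': 0.0, 'grip_width': 0.08532521430150612}
scene {'vertical_fov': 49.531390782986925, 'cx': 272.7798160348514, 'cy': 215.28913225969066, 'R': array([[ 0.338153  ,  0.94096595,  0.01535031],
       [ 0.5710577 , -0.19220027, -0.79809283],
       [-0.74802784,  0.2786434 , -0.60233895]]), 't': array([-0.36162888, -0.18914163,  1.54284021])}
top {'vertical_fov': 57.33876997681646, 'cx': 277.156824860155, 'cy': 208.7350685154621, 'R': array([[ 0.02094256, -0.99965501,  0.01585179],
       [-0.99406158, -0.02251361, -0.10646464],
       [ 0.10678479, -0.01352801, -0.99419012]]), 't': array([0.16796694, 0.51387959, 1.04465182])}
```

View pics/scene0.png

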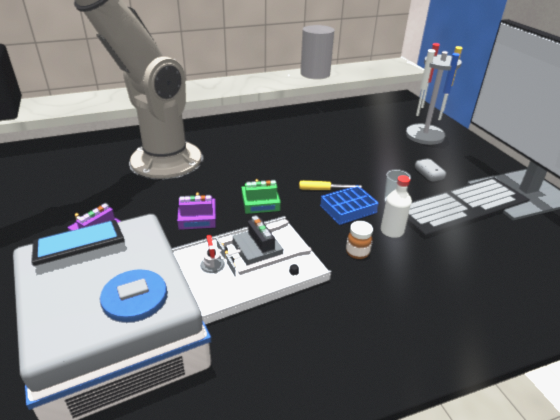

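View pics/top0.png

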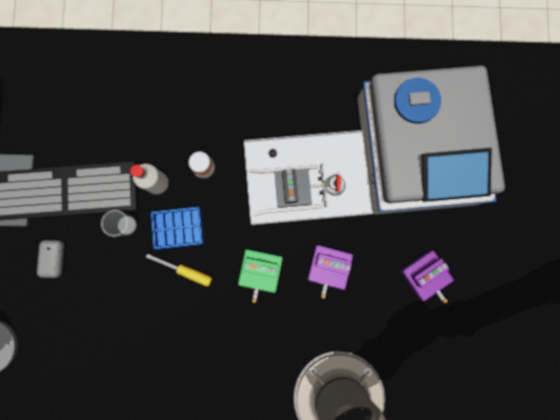

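The changer is the dark one in the bay: top pixel (292,187), scene (258,243). The look-alikes are green at top (261,270) and purple at (331,267) and (428,276), all on the bench outside the bay. The wing is at top (338,184) and the dust cap at (272,153). I'll confirm this in a crop and measure.

```bash
cat > h.py <<'E'
import numpy as np,cv2
from bench import optics
def ray(n,uv,z):
    m=optics.camera_model(n);R=m["R"];f=210/np.tan(np.radians(m["vertical_fov"]/2))
    uv=np.atleast_2d(uv).astype(float)
    d=np.c_[(uv[:,0]-m["cx"])/f,(uv[:,1]-m["cy"])/f,np.ones(len(uv))]@R
    c=-R.T@m["t"]; return c+d*((z-c[2])/d[:,2])[:,None]
def proj(n,X):
    m=optics.camera_model(n);f=210/np.tan(np.radians(m["vertical_fov"]/2))
    c=np.atleast_2d(X)@m["R"].T+m["t"]; return c[:,:2]/c[:,2:]*f+[m["cx"],m["cy"]]
def cloud(n,d):
    m=optics.camera_model(n);f=210/np.tan(np.radians(m["vertical_fov"]/2))
    v,u=np.mgrid[:420,:560]; P=np.stack([(u-m["cx"])/f*d,(v-m["cy"])/f*d,d],-1)
    return (P-m["t"])@m["R"]
E
python3 - <<'E'
from h import *
T=np.load("top0.npz");S=np.load("scene0.npz")
a=cv2.resize(T["p"][125:230,235:375],None,fx=5,fy=5,interpolation=2)
b=cv2.resize(S["p"][200:310,160:330],None,fx=4,fy=4,interpolation=2)
cv2.imwrite("pics/c1.png",a[:,:,::-1]);cv2.imwrite("pics/c2.png",b[:,:,::-1])
P=cloud("top",T["d"])
m=(abs(P[...,2]-.025)<.006)&(T["p"].min(2)>130)
m[:, :235]=0;m[:,385:]=0;m[:120]=0;m[230:]=0
c=max(cv2.findContours(m.astype(np.uint8),0,1)[0],key=cv2.contourArea)
q=ray("top",c[:,0],.025); 
r=cv2.minAreaRect((q[:,:2]*1000).astype(np.float32)); print(r,cv2.boxPoints(r))
for n,D in(("top",T),("scene",S)):
    p=D["p"].astype(int);P=cloud(n,D["d"])
    for nm,mk in(("red",(p[...,0]>120)&(p[...,0]>2*p[...,1])&(p[...,0]>2*p[...,2])),("blue",(p[...,2]>70)&(p[...,2]>1.6*p[...,0])&(p[...,2]>1.3*p[...,1]))):
        k,l,s,ce=cv2.connectedComponentsWithStats(mk.astype(np.uint8))
        for i in range(1,k):
            if s[i,4]>3: print(n,nm,s[i],ce[i].round(1),np.median(P[l==i],0).round(3))
E
```

```text
((604.1095581054688, 94.30217742919922), (237.5903778076172, 339.4075012207031), 6.358417510986328) [[467.25082  249.80571 ]
 [504.83945  -87.51395 ]
 [740.96826  -61.201355]
 [703.37964  276.1183  ]]
top red [130 164  14  13 132] [136.3 170.4] [0.582 0.525 0.169]
top red [336 176   5  15  50] [337.7 182.9] [0.574 0.022 0.097]
top blue [ 395   78   46   45 1352] [416.9 100.4] [ 0.764 -0.155  0.186]
top blue [363  81   8  12  28] [364.6  84.5] [ 0.849 -0.049  0.098]
top blue [365  94   1   8   8] [365.   97.5] [ 0.81  -0.051  0.096]
top blue [366 104   1   4   4] [366.  105.5] [ 0.788 -0.053  0.097]
top blue [366 109   2   9   9] [366.9 113. ] [ 0.765 -0.056  0.096]
top blue [369 129   1   6   6] [369.  131.5] [ 0.716 -0.061  0.095]
top blue [370 136   2  16  17] [370.5 143.5] [ 0.684 -0.065  0.096]
top blue [372 153   1   7   7] [372. 156.] [ 0.649 -0.068  0.097]
top blue [373 162   2  16  16] [373.6 169.5] [ 0.612 -0.073  0.097]
top blue [375 179   1   6   6] [375.  181.5] [ 0.58  -0.076  0.098]
top blue [482 197  15   7  25] [491.2 200.9] [ 0.546 -0.426  0.   ]
top blue [377 199   
[... 736 characters left out ...]
blue [104 221   8   3   9] [107.9 221.7] [ 0.523 -0.194  0.167]
scene blue [184 221  26   6 124] [196.4 223.7] [0.4   0.018 0.016]
scene blue [ 88 223  15   4  15] [ 95.  224.4] [ 0.525 -0.225  0.166]
scene blue [ 56 233   7   2   7] [ 59.  233.4] [ 0.538 -0.294  0.169]
scene blue [ 48 235   7   2   7] [ 51.  235.4] [ 0.537 -0.31   0.167]
scene blue [ 39 237   8   3   8] [ 42.5 237.6] [ 0.537 -0.327  0.167]
scene blue [ 38 241   1   6   6] [ 38.  243.5] [ 0.57  -0.327  0.178]
scene blue [ 38 256   4   1   4] [ 39.5 256. ] [ 0.639 -0.315  0.2  ]
scene blue [ 100  270   67   52 2252] [133.4 296.5] [ 0.792 -0.161  0.187]
scene blue [  24  322  188   88 1086] [114.7 372.8] [ 0.869 -0.215  0.101]
```

View pics/c1.png

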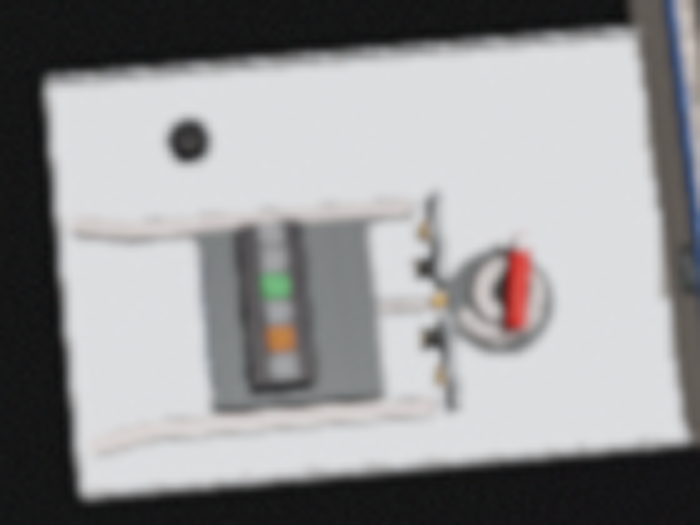

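View pics/c2.png

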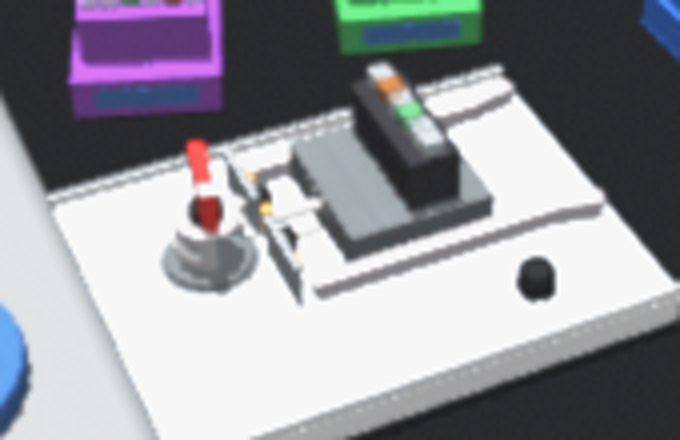

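The crops show the dark changer between the rails, with its sled centred at crop1 (290,315). The bolt head is at (440,300) in the bulkhead slot, and the red wing is at (517,290) with its white mark towards +x. This is the target. Next I'll refine the frame.

```bash
cat >> h.py <<'E'
from scipy.spatial.transform import Rotation as Rn
def delta(tgt,yaw):
    """tool-frame shift (cm) and turn to reach tcp tgt with tool down, tool y along world yaw dir"""
    from bench import monitor
    o=monitor.get_obs();R0=Rn.from_rotvec(o["orientation"])
    ys=np.array([np.cos(yaw),np.sin(yaw),0]);z=np.array([0,0,-1.])
    R1=Rn.from_matrix(np.c_[np.cross(ys,z),ys,z])
    print("shift cm",(R0.inv().apply(np.array(tgt)-o["tcp_pos"])*100).round(2),"turn",(R0.inv()*R1).as_rotvec().round(3),
      "| tool y yaw",np.arctan2(*R0.as_matrix()[1::-1,1]).round(3),"j7",o["joints"][6].round(3),"tcp",o["tcp_pos"].round(4),"t",round(o["clock"],2))
E
python3 - <<'E'
from h import *
T=np.load("top0.npz");p=T["p"].astype(int);P=cloud("top",T["d"])
red=(p[...,0]>100)&(p[...,0]>1.7*p[...,1]);red[:,:300]=0
v,u=np.nonzero(red);q=ray("top",np.c_[u,v],.096)[:,:2]*1000
print("red",cv2.minAreaRect(q.astype(np.float32)),q.mean(0))
hi=(P[...,2]>.085)&(P[...,2]<.11);hi[:,:325]=0;hi[:,350:]=0;hi[:165]=0;hi[205:]=0
q=P[hi][:,:2]*1000;print("high",len(q),cv2.minAreaRect(q.astype(np.float32)),q.mean(0))
m=(abs(p-p.mean(2,keepdims=True)).max(2)<25)&(p.max(2)<150)&(P[...,2]>.045)&(P[...,2]<.066)
m[:,:270]=0;m[:,318]=0;m[:,313:]=0;m[:165]=0;m[210:]=0
m2=(P[...,2]>.045)&(P[...,2]<.085);m2[:,:270]=0;m2[:,312:]=0;m2[:160]=0;m2[212:]=0
for k in(m,m2):
    v,u=np.nonzero(k);q=ray("top",np.c_[u,v],.055)[:,:2]*1000;r=cv2.minAreaRect(q.astype(np.float32));print("sled",len(q),r,cv2.boxPoints(r).round(0).tolist())
delta([0,0,0],0)
E
```

```text
red ((424.57403564453125, -114.20594787597656), (358.54290771484375, 256.6112365722656), 74.41439056396484) [ 353.63024186 -191.0720831 ]
high 86 ((581.7251586914062, 18.555543899536133), (10.369165420532227, 49.55795669555664), 85.6243667602539) [581.43604193  19.34411205]
sled 717 ((566.1932373046875, 138.40786743164062), (97.86258697509766, 90.37703704833984), 6.436800003051758) [[513.0, 178.0], [523.0, 88.0], [620.0, 99.0], [610.0, 189.0]]
sled 836 ((567.8843383789062, 136.89154052734375), (100.88007354736328, 96.77989196777344), 6.440959453582764) [[512.0, 179.0], [523.0, 83.0], [623.0, 94.0], [613.0, 191.0]]
shift cm [  0.   -67.41  23.15] turn [-2.000e-03 -1.000e-03 -1.191e+00] | tool y yaw -1.191 j7 -0.083 tcp [ 0.25   -0.6264  0.2304] t 0.1
```

Cross-checks agree:
- **Wing:** about (581.6, 18.7), against the floor-derived origin (582.4, 18.2).
- **Yaw:** 0.111.
- **Cam:** about 0.19.
- **Bolt head:** about 38 mm from the axis.
- **Push face:** about (563, 185).

Next I raise the tool and swing over.

```bash
python3 -m crank '[[[0,0,-4],[0,0,0]],[[0,0,-4],[0,0,0]],[[5,0,-2],[0,0,-0.074]],[[5,0,0],[0,0,-0.074]],[[5,0,0],[0,0,-0.074]]]' 0 30
python3 -m crank '[[[5,0,0],[0,0,-0.074]],[[5,0,0],[0,0,-0.074]],[[5,0,0],[0,0,-0.074]],[[5,0,0],[0,0,-0.074]],[[5,0,0],[0,0,-0.074]]]' 
python3 -m crank '[[[5,0,0],[0,0,-0.074]],[[5,0,0],[0,0,-0.074]],[[5,0,0],[0,0,-0.074]],[[5,0,0],[0,0,-0.074]],[[5,0,0],[0,0,-0.074]]]' 
python3 -m crank '[[[5,0,0],[0,0,-0.074]],[[5,0,0],[0,0,-0.074]],[[5,0,0],[0,0,-0.074]],[[5,0,0],[0,0,-0.074]],[[5,0,0],[0,0,-0.074]]]' 
python3 -c "
from h import *
delta([.560,.215,.12],1.682)"
```

```text
clock: 0.6
tcp_pos: [0.3827, -0.5623, 0.3305]
orientation: [2.999, 0.933, 0.001]
contact_force: [0.6, -0.9, -0.3]
grip_width: 0.0121
gripper_force: 0.0
clock: 1.1
tcp_pos: [0.5646, -0.3916, 0.3292]
orientation: [-2.775, -1.471, 0.001]
contact_force: [0.2, -0.6, -0.5]
grip_width: 0.0002
gripper_force: 0.0
clock: 1.6
tcp_pos: [0.6723, -0.1675, 0.3292]
orientation: [-2.457, -1.956, 0.001]
contact_force: [-0.0, -0.4, 0.2]
grip_width: -0.0002
gripper_force: 0.0
clock: 2.1
tcp_pos: [0.6918, 0.0802, 0.3291]
orientation: [-2.056, -2.375, 0.001]
contact_force: [0.9, -0.9, 0.0]
grip_width: -0.0002
gripper_force: 0.0
shift cm [ 15.23 -11.09  20.92] turn [-1.000e-03 -1.000e-03 -1.538e+00] | tool y yaw 0.144 j7 -0.22 tcp [0.6918 0.0802 0.3291] t 2.1
```

```bash
python3 -m crank '[[[3.8,-2.8,2],[0,0,0]],[[3.8,-2.8,2],[0,0,0]],[[3.8,-2.8,2],[0,0,0]],[[3.8,-2.7,2],[0,0,0]],[[0,0,2],[0,0,-0.14]]]' 
python3 -m crank '[[[0,0,2],[0,0,-0.14]],[[0,0,2],[0,0,-0.14]],[[0,0,2],[0,0,-0.14]],[[0,0,2],[0,0,-0.14]],[[0,0,2],[0,0,-0.14]]]' 
python3 -m crank '[[[0,0,0],[0,0,-0.14]],[[0,0,0],[0,0,-0.14]],[[0,0,0],[0,0,-0.14]],[[0,0,0],[0,0,-0.14]],[[0,0,0],[0,0,-0.14]]]'
python3 - <<'E'
from h import *
delta([.560,.215,.034],1.682)
for n in ("scene",):
    p,d=optics.grab_frame(n);cv2.imwrite("pics/c3.png",cv2.resize(p[150:310,160:360],None,fx=4,fy=4 and 3.75)[:,:,::-1])
E
```

```text
clock: 2.6
tcp_pos: [0.5581, 0.2173, 0.2315]
orientation: [-1.872, -2.519, -0.002]
contact_force: [-0.0, 2.0, -0.3]
grip_width: 0.0001
gripper_force: 0.0
clock: 3.1
tcp_pos: [0.5634, 0.2101, 0.1305]
orientation: [-0.905, -3.008, 0.001]
contact_force: [0.9, -0.9, -1.1]
grip_width: -0.0
gripper_force: 0.0
clock: 3.6
tcp_pos: [0.5634, 0.21, 0.1312]
orientation: [0.182, -3.136, 0.001]
contact_force: [0.8, -0.4, 0.5]
grip_width: -0.0002
gripper_force: 0.0
shift cm [0.27 0.54 9.72] turn [-0.    -0.001  0.005] | tool y yaw 1.687 j7 0.797 tcp [0.5634 0.21   0.1312] t 3.6
```

View pics/c3.png

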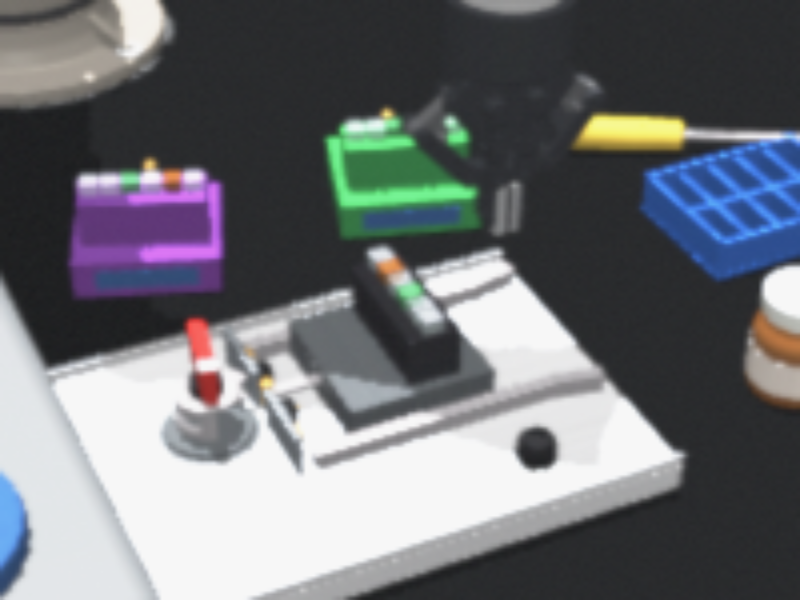

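The view shows the closed fingers at (508,210), hovering behind the changer's back face (430,380) and clear of everything else. Next is the descent.

```bash
python3 -m crank '[[[0,0.6,2],[0,0,0]],[[0,0.3,2.5],[0,0,0]],[[0,0,2.5],[0,0,0]],[[0,0,1.7],[0,0,0]],[[0,0,1],[0,0,0]]]' 
python3 -m crank '[[[0,-0.5,0],[0,0,0]],[[0,-0.3,0],[0,0,0]],[[0,-0.3,0],[0,0,0]]]'
python3 -c "
from h import *
delta([.563,.185,.034],1.682)
from bench import monitor;print(monitor.get_obs()['joints'].round(2))"
```

```text
clock: 4.15
tcp_pos: [0.5619, 0.2187, 0.0329]
orientation: [0.171, -3.135, 0.001]
contact_force: [-0.6, -0.6, -0.2]
grip_width: 0.0001
gripper_force: 0.0
clock: 4.45
tcp_pos: [0.5647, 0.2082, 0.0358]
orientation: [-0.172, 3.135, 0.001]
contact_force: [0.2, 0.0, -0.1]
grip_width: -0.0001
gripper_force: 0.0
shift cm [ 0.42 -2.29  0.18] turn [ 0.     0.002 -0.002] | tool y yaw 1.68 j7 0.704 tcp [0.5647 0.2082 0.0358] t 4.45
[ 0.07  0.72 -0.73  1.84  0.63  0.83  0.7 ]
```

```bash
python3 -m crank '[[[0.1,-0.3,0],[0,0,0]],[[0.1,-0.3,0],[0,0,0]],[[0,-0.3,0],[0,0,0]],[[0,-0.2,0],[0,0,0]],[[0,-0.2,0],[0,0,0]]]' |grep -E "tcp|force"
python3 -m crank '[[[0,-0.2,0],[0,0,0]],[[0,-0.2,0],[0,0,0]],[[0,-0.2,0],[0,0,0]],[[0,-0.2,0],[0,0,0]],[[0,-0.2,0],[0,0,0]]]' |grep -E "tcp|force"
python3 -m crank '[[[0,-0.1,0],[0,0,0]],[[0,-0.1,0],[0,0,0]],[[0,-0.1,0],[0,0,0]]]' |grep -E "tcp|force"
```

```text
tcp_pos: [0.5636, 0.1967, 0.0356]
contact_force: [-0.6, 5.0, 5.7]
gripper_force: 0.0
tcp_pos: [0.5647, 0.1869, 0.0356]
contact_force: [-0.4, 6.9, 6.2]
gripper_force: 0.0
tcp_pos: [0.5651, 0.1839, 0.0356]
contact_force: [-0.4, 6.4, 5.3]
gripper_force: 0.0
```

```bash
python3 -m crank '[[[0,0,-0.2],[0,0,0]],[[0,0,0],[0,0,0]]]' |grep -E "tcp|force"
python3 - <<'E'
from h import *
p,d=optics.grab_frame("top");a=cv2.resize(p[125:230,235:375],None,fx=5,fy=5,interpolation=2)
cv2.imwrite("pics/c4.png",a[:,:,::-1])
p,d=optics.grab_frame("scene");P=cloud("scene",d)
cv2.imwrite("pics/c5.png",cv2.resize(p[180:300,180:340],None,fx=5,fy=5,interpolation=2)[:,:,::-1])
E
```

```text
tcp_pos: [0.5646, 0.1822, 0.037]
contact_force: [-1.4, 3.0, 5.2]
gripper_force: 0.0
```

View pics/c5.png

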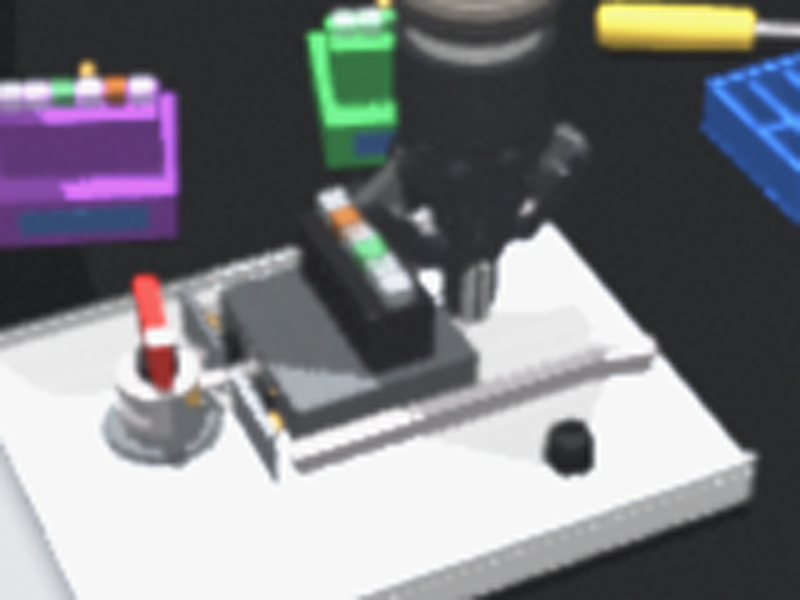

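```bash
python3 -m crank '[[[0,0,-0.3],[0,0,0]],[[0,0,0],[0,0,0]]]' |grep -E "tcp|force"
cat >> h.py <<'E'
O=np.array([.582,.0185]);YW=.111
ex=np.array([np.cos(YW),np.sin(YW)]);ey=np.array([-ex[1],ex[0]])
def changer():
    p,d=optics.grab_frame("top");P=cloud("top",d)
    # glass-cell block & sled points by height in spectro frame
    Q=P[...,:2]-O;x=Q@ex;y=Q@ey
    s=(P[...,2]>.047)&(P[...,2]<.064)&(abs(x)<.045)&(y>.03)&(y<.2)&(p.max(2)<160)
    print("sled y",np.percentile(y[s],[1,99]).round(4),"x",np.percentile(x[s],[1,99]).round(3))
    b=(P[...,2]>.070)&(P[...,2]<.086)&(abs(x)<.04)&(y>.05)&(y<.2);print("block y",np.percentile(y[b],[2,50,98]).round(4))
    br=(p[...,0].astype(int)>p[...,2]+50)&(abs(x)<.012)&(y<.06)&(y>.002)
    if br.any():
        v,u=np.nonzero(br);q=ray("top",np.c_[u,v].mean(0),.0545)[0,:2]-O;print("brass",br.sum(),(q@ex).round(4),(q@ey).round(4))
E
python3 -c "
from h import *
changer()"
```

```text
tcp_pos: [0.5647, 0.181, 0.0394]
contact_force: [0.1, -0.2, -0.4]
gripper_force: 0.0
sled y [0.1045 0.145 ] x [-0.045 -0.024]Traceback (most recent call last):
  File "<string>", line 3, in <module>
    changer()
    ~~~~~~~^^
  File "h.py", line 32, in changer
    b=(P[...,2]>.070)&(P[...,2]<.086)&(abs(x)<.04)&(y>.05)&(y<.2);print("block y",np.percentile(y[b],[2,50,98]).round(4))
                                                                                  ~~~~~~~~~~~~~^^^^^^^^^^^^^^^^
    return _quantile_unchecked(
        a, q, axis, out, overwrite_input, method, keepdims, weights)
    return _ureduce(a,
                    func=_quantile_ureduce_func,
    ...<5 lines>...
                    overwrite_input=overwrite_input,
                    method=method)
    r = func(a, **kwargs)
    result = _quantile(arr,
                       quantiles=q,
    ...<2 lines>...
                       out=out,
                       weights=wgt)
    slices_having_nans = np.isnan(arr[-1, ...])
                                  ~~~^^^^^^^^^
IndexError: index -1 is out of bounds for axis 0 with size 0
```

```bash
python3 -m crank '[[[0,-0.1,0],[0,0,0]],[[0,-0.1,0],[0,0,0]],[[0,-0.1,0],[0,0,0]],[[0,0,0],[0,0,0]]]' |grep -E "tcp|force"
python3 -m crank '[[[0,-0.1,0],[0,0,0]],[[0,-0.1,0],[0,0,0]],[[0,-0.1,0],[0,0,0]],[[0,0,0],[0,0,0]]]' |grep -E "tcp|force"
python3 -c "
from bench import optics;import cv2
p,d=optics.grab_frame('scene')
cv2.imwrite('pics/c6.png',cv2.resize(p[210:290,185:285],None,fx=7,fy=7,interpolation=2)[:,:,::-1])"
```

```text
tcp_pos: [0.565, 0.18, 0.0398]
contact_force: [-1.4, 3.8, 0.6]
gripper_force: 0.0
tcp_pos: [0.5656, 0.1767, 0.0398]
contact_force: [-0.2, 5.0, 1.0]
gripper_force: 0.0
```

View pics/c6.png

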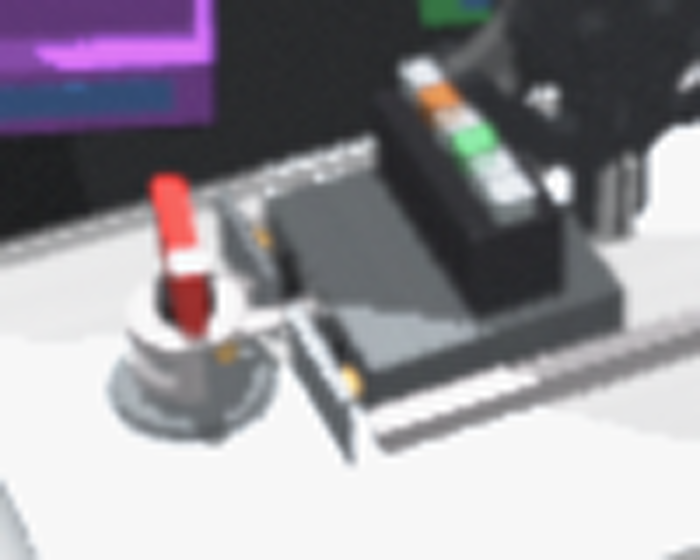

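The sled front is now close to the brass stop (350,380), and the bolt head (225,352) is in the hook's mouth. I'll continue by feel.

```bash
for i in 1 2; do :; done; python3 -m crank '[[[0,-0.1,0],[0,0,0]],[[0,-0.1,0],[0,0,0]],[[0,0,0],[0,0,0]]]' |grep -E "tcp|force"
python3 -m crank '[[[0,-0.1,0],[0,0,0]],[[0,0,0],[0,0,0]]]' |grep -E "tcp|force"
python3 -m crank '[[[0,-0.1,0],[0,0,0]],[[0,0,0],[0,0,0]]]' |grep -E "tcp|force"
```

```text
tcp_pos: [0.5659, 0.1749, 0.0399]
contact_force: [-0.4, 5.0, 2.1]
gripper_force: 0.0
tcp_pos: [0.566, 0.1741, 0.04]
contact_force: [-0.6, 5.2, 2.0]
gripper_force: 0.0
tcp_pos: [0.5661, 0.1734, 0.0401]
contact_force: [-0.2, 6.1, 2.0]
gripper_force: 0.0
```

```bash
python3 -m crank '[[[0,-0.1,0],[0,0,0]],[[0,0,0],[0,0,0]]]' |grep -E "tcp|force"
python3 -m crank '[[[0,-0.1,0],[0,0,0]],[[0,0,0],[0,0,0]]]' |grep -E "tcp|force"
python3 -m crank '[[[0,-0.1,0],[0,0,0]],[[0,0,0],[0,0,0]]]' |grep -E "tcp|force"
```

```text
tcp_pos: [0.566, 0.1725, 0.0403]
contact_force: [-1.5, 5.5, 5.1]
gripper_force: 0.0
tcp_pos: [0.566, 0.1724, 0.0404]
contact_force: [-1.2, 8.0, 4.4]
gripper_force: 0.0
tcp_pos: [0.566, 0.1724, 0.0405]
contact_force: [-3.0, 9.7, 4.0]
gripper_force: 0.0
```

It is on the stops: the force is 9.7 N and it no longer advances. Backing off and rising.

```bash
python3 -m crank '[[[0,0.5,0],[0,0,0]],[[0,1.5,0],[0,0,0]],[[0,1,-2],[0,0,0]],[[0,0,-5],[0,0,0]],[[0,0,-4],[0,0,0]]]' 8.5 60|grep -E "tcp|force"
python3 -m crank '[[[0,2,-2],[0,0,0]],[[0,3,0],[0,0,0]],[[0,3,0],[0,0,0]],[[0,3,0],[0,0,0]]]' |grep -E "tcp|force"
python3 - <<'E'
from h import *
try: changer()
except Exception as e: print(e)
p,d=optics.grab_frame("top");P=cloud("top",d)
hi=(P[...,2]>.085)&(P[...,2]<.11)&(np.hypot(P[...,0]-O[0],P[...,1]-O[1])<.035)
q=P[hi][:,:2]*1000;print("wing",len(q),cv2.minAreaRect(q.astype(np.float32)),q.mean(0))
cv2.imwrite("pics/c7.png",cv2.resize(p[125:230,235:375],None,fx=5,fy=5,interpolation=2)[:,:,::-1])
delta([.5818,.0187,.15],1.49)
E
```

```text
tcp_pos: [0.5624, 0.1981, 0.1505]
contact_force: [0.7, 0.9, 0.1]
gripper_force: 0.0
tcp_pos: [0.551, 0.3074, 0.1692]
contact_force: [0.4, 0.2, -0.0]
gripper_force: 0.0
sled y [0.0364 0.0778] x [0.02  0.045]
index -1 is out of bounds for axis 0 with size 0
wing 75 ((583.412109375, 18.564496994018555), (10.153861045837402, 45.60911560058594), 87.2833023071289) [584.26048461  19.00136068]
shift cm [  0.09 -29.54   1.93] turn [ 0.001 -0.001  0.196] | tool y yaw 1.686 j7 0.671 tcp [0.5488 0.3122 0.1696] t 9.45
```

View pics/c7.png

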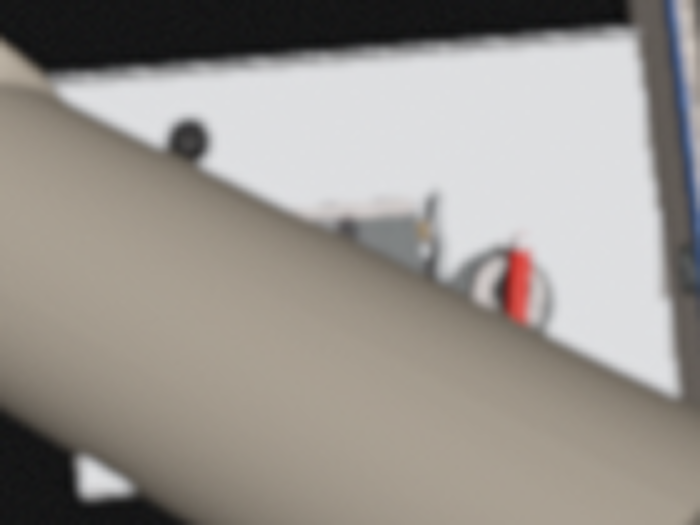

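c7: the forearm covers part of the view. The sled front is against the bulkhead noses (425,230), and the wing (518,285) is unchanged. Moving over the wing.

```bash
python3 -m crank '[[[0,-5,0],[0,0,0]],[[0,-5,0],[0,0,0]],[[0,-5,0],[0,0,0]],[[0,-5,0],[0,0,0]],[[0,-5,0],[0,0,0]]]' |grep -E "tcp|force"
python3 -m crank '[[[0,-4.5,0],[0,0,0]],[[0,0,0],[0,0,0.1]],[[0,0,0],[0,0,0.096]],[[0,0,0],[0,0,0]]]' |grep -E "tcp|force"
python3 -c "
from h import *
from bench import monitor
delta([.5818,.0187,.068],1.49);o=monitor.get_obs();print(o['joints'].round(2))"
```

```text
tcp_pos: [0.5776, 0.0557, 0.169]
contact_force: [0.7, -0.1, -0.2]
gripper_force: 0.0
tcp_pos: [0.5826, 0.0129, 0.1691]
contact_force: [0.1, 0.5, 0.6]
gripper_force: 0.0
shift cm [ 0.12  0.6  10.11] turn [-0.002 -0.001 -0.009] | tool y yaw 1.481 j7 0.989 tcp [0.5826 0.0129 0.1691] t 10.35
[ 0.47  0.51 -0.79  1.8   0.43  1.01  0.99]
```

```bash
python3 -m crank '[[[0.1,0.6,0],[0,0,0]],[[0,0,3],[0,0,0]],[[0,0,3],[0,0,0]],[[0,0,2.5],[0,0,0]],[[0,0,1.6],[0,0,0]]]' |grep -E "tcp|force"
python3 -m crank '[[[0,0,0],[0,0,0]],[[0,0,0],[0,0,0]]]' |grep -E "tcp|force"
python3 -c "
from h import *
delta([.5818,.0187,.068],1.49)"
```

```text
tcp_pos: [0.5814, 0.0216, 0.0666]
contact_force: [-0.6, -0.6, -0.3]
gripper_force: 0.0
tcp_pos: [0.583, 0.0219, 0.0691]
contact_force: [-0.0, 1.3, 0.4]
gripper_force: 0.0
shift cm [ 0.09 -0.33  0.11] turn [ 0.     0.    -0.004] | tool y yaw 1.486 j7 0.882 tcp [0.583  0.0219 0.0691] t 11.05
```

```bash
python3 -m crank '[[[0.1,-0.3,0],[0,0,0]],[[0,0,0],[0,0,0]],[[0,0,0],[0,0,0]],[[0,0,0],[0,0,0]],[[0,0,0],[0,0,0]]]' 0 40
python3 -c "
from h import *
from bench import monitor
delta([.5818,.0187,.068],1.49);o=monitor.get_obs();print(o['moment'].round(3),o['contact_force'].round(2),o['joints'].round(2))"
```

```text
clock: 11.55
tcp_pos: [0.5816, 0.0185, 0.0689]
orientation: [0.135, 3.138, 0.0]
contact_force: [-0.6, 9.0, 3.9]
grip_width: 0.0117
gripper_force: 7.1
shift cm [-0.02  0.02  0.09] turn [ 0.     0.001 -0.005] | tool y yaw 1.485 j7 0.885 tcp [0.5816 0.0185 0.0689] t 11.55
[ 2.63  -0.122  0.088] [-0.61  9.    3.85] [ 0.39  0.63 -0.71  1.87  0.55  0.84  0.89]
```

```bash
python3 -m crank '[[[0,0,0],[0,0,0]],[[0,0,0],[0,0,0]],[[0,0,0],[0,0,0]]]'
python3 -c "
from h import *
from bench import monitor
o=monitor.get_obs();print(o['moment'].round(3),o['contact_force'].round(2),o['grip_width'])"
```

```text
clock: 11.85
tcp_pos: [0.5817, 0.0196, 0.069]
orientation: [0.133, 3.138, 0.002]
contact_force: [-0.1, 3.8, 4.4]
grip_width: 0.0094
gripper_force: 39.9
[ 0.742  0.166 -0.013] [-0.06  3.8   4.38] 0.009429039606151234
```

```bash
cat > s.py <<'E'
from h import *
from bench import monitor
o=monitor.get_obs();R=Rn.from_rotvec(o["orientation"]).as_matrix();F=o["contact_force"];t=o["tcp_pos"]
cam=1.682-np.arctan2(R[1,1],R[0,1])
print("t",round(o["clock"],2),"cam",round(cam,3),"(mod 2pi",round(cam%6.2832,3),") Mz",o["moment"][2].round(3),"F",F.round(1),"tcp",t.round(4),"off mm",((t[:2]-[.5817,.0192])*1000).round(1),"tilt",R[:2,2].round(3),"j",o["joints"].round(2),"grip",round(o["grip_width"]*1000,1))
E
python3 s.py
python3 -m crank '[[[0,0,0],[0,0,0.06]],[[0,0,0],[0,0,0.06]],[[0,0,0],[0,0,0.06]],[[0,0,0],[0,0,0.06]]]' >/dev/null; python3 s.py
python3 -m crank '[[[0,0,0],[0,0,0.1]],[[0,0,0],[0,0,0.1]],[[0,0,0],[0,0,0.1]],[[0,0,0],[0,0,0.1]]]' >/dev/null; python3 s.py
```

```text
t 11.85 cam 0.196 (mod 2pi 0.196 ) Mz -0.013 F [-0.1  3.8  4.4] tcp [0.5817 0.0196 0.069 ] off mm [0.  0.4] tilt [0.001 0.001] j [ 0.39  0.63 -0.71  1.87  0.55  0.84  0.89] grip 9.4
t 12.25 cam 0.438 (mod 2pi 0.438 ) Mz 0.27 F [-0.8  4.1  3.1] tcp [0.5817 0.0196 0.0691] off mm [0.  0.4] tilt [0.001 0.001] j [ 0.35  0.62 -0.66  1.87  0.5   0.82  0.68] grip 9.3
t 12.65 cam 0.839 (mod 2pi 0.839 ) Mz 0.332 F [0.7 4.6 3.1] tcp [0.5817 0.0198 0.069 ] off mm [0.  0.6] tilt [0.001 0.001] j [ 0.29  0.59 -0.56  1.88  0.43  0.79  0.34] grip 9.4
```

```bash
python3 -m crank '[[[0,0,0],[0,0,0.1]],[[0,0,0],[0,0,0.1]],[[0,0,0],[0,0,0.1]]]' >/dev/null; python3 s.py
python3 -m crank '[[[0,0,0],[0,0,0.1]],[[0,0,0],[0,0,0.1]],[[0,0,0],[0,0,0.1]],[[0,0,0],[0,0,0.1]]]' >/dev/null; python3 s.py
python3 -m crank '[[[0,0,0],[0,0,0.1]],[[0,0,0],[0,0,0.1]],[[0,0,0],[0,0,0.1]]]' >/dev/null; python3 s.py
python3 -m crank '[[[0,0,0],[0,0,0.05]],[[0,0,0],[0,0,0.05]]]' >/dev/null; python3 s.py
python3 -m crank '[[[0,0,0],[0,0,0.05]],[[0,0,0],[0,0,0.05]]]' >/dev/null; python3 s.py
```

```text
t 12.95 cam 1.139 (mod 2pi 1.139 ) Mz 0.258 F [-0.1  4.2  2.6] tcp [0.5818 0.0198 0.069 ] off mm [0.1 0.6] tilt [0.001 0.001] j [ 0.23  0.58 -0.49  1.88  0.38  0.77  0.08] grip 9.5
t 13.35 cam 1.539 (mod 2pi 1.539 ) Mz 0.28 F [0.5 5.4 2.8] tcp [0.5819 0.0198 0.069 ] off mm [0.2 0.6] tilt [0.001 0.001] j [ 0.16  0.56 -0.4   1.89  0.3   0.75 -0.26] grip 9.6
t 13.65 cam 1.839 (mod 2pi 1.839 ) Mz 0.277 F [0.5 3.8 1.5] tcp [0.582  0.0198 0.0691] off mm [0.3 0.6] tilt [0.001 0.001] j [ 0.11  0.55 -0.32  1.89  0.25  0.74 -0.51] grip 9.3
t 13.85 cam 1.937 (mod 2pi 1.937 ) Mz 0.244 F [0.2 4.2 2.5] tcp [0.582  0.0198 0.069 ] off mm [0.3 0.6] tilt [0.001 0.001] j [ 0.09  0.54 -0.3   1.89  0.23  0.74 -0.59] grip 9.2
t 14.05 cam 2.037 (mod 2pi 2.037 ) Mz 0.296 F [0.5 5.2 2.3] tcp [0.582  0.0198 0.069 ] off mm [0.3 0.6] tilt [0.001 0.001] j [ 0.07  0.54 -0.27  1.89  0.21  0.73 -0.68] grip 9.0
```

```bash
python3 -m crank '[[[0,0,0],[0,0,0.05]],[[0,0,0],[0,0,0.05]]]' >/dev/null; python3 s.py|cut -c1-90
python3 -m crank '[[[0,0,0],[0,0,0.05]],[[0,0,0],[0,0,0.05]]]' >/dev/null; python3 s.py|cut -c1-90
python3 -m crank '[[[0,0,0],[0,0,0.05]],[[0,0,0],[0,0,0.05]]]' >/dev/null; python3 s.py|cut -c1-90
```

```text
t 14.25 cam 2.137 (mod 2pi 2.137 ) Mz 0.28 F [2.6 2.7 3. ] tcp [0.582  0.0198 0.069 ] off 
t 14.45 cam 2.237 (mod 2pi 2.237 ) Mz 0.293 F [0.9 4.6 2.3] tcp [0.5821 0.0198 0.069 ] off
t 14.65 cam 2.337 (mod 2pi 2.337 ) Mz 0.242 F [0.8 4.9 2.2] tcp [0.5821 0.0198 0.069 ] off
```

```bash
python3 -m crank '[[[0,0,0],[0,0,0.05]],[[0,0,0],[0,0,0.05]]]' >/dev/null; python3 s.py|cut -c1-90
```

```text
t 14.85 cam 2.437 (mod 2pi 2.437 ) Mz 0.346 F [0.1 4.5 1.5] tcp [0.5821 0.0198 0.0691] off
```

```bash
python3 -m crank '[[[0,0,0],[0,0,0.05]]]' >/dev/null; python3 s.py|cut -c1-60
python3 -m crank '[[[0,0,0],[0,0,0.05]]]' >/dev/null; python3 s.py|cut -c1-60
```

```text
t 14.95 cam 2.487 (mod 2pi 2.487 ) Mz 0.257 F [0.5 4.2 1.7] 
t 15.05 cam 2.537 (mod 2pi 2.537 ) Mz 0.24 F [0.6 4.2 1.5] t
```

```bash
python3 -m crank '[[[0,0,0],[0,0,0.05]]]' >/dev/null; python3 s.py|cut -c1-60
```

```text
t 15.15 cam 2.587 (mod 2pi 2.587 ) Mz 0.31 F [1.  3.6 2.2] t
```

```bash
python3 -m crank '[[[0,0,0],[0,0,0.05]]]' >/dev/null; python3 s.py|cut -c1-60
python3 -m crank '[[[0,0,0],[0,0,0.05]]]' >/dev/null; python3 s.py|cut -c1-60
python3 -m crank '[[[0,0,0],[0,0,0.05]]]' >/dev/null; python3 s.py|cut -c1-60
```

```text
t 15.25 cam 2.637 (mod 2pi 2.637 ) Mz 0.311 F [0.7 4.2 1.3] 
t 15.35 cam 2.687 (mod 2pi 2.687 ) Mz 0.279 F [1.5 4.2 2.2] 
t 15.45 cam 2.737 (mod 2pi 2.737 ) Mz 0.279 F [1.2 3.9 2.4]
```

```bash
python3 -m crank '[[[0,0,0],[0,0,0.05]]]' >/dev/null; python3 s.py|cut -c1-60
python3 -m crank '[[[0,0,0],[0,0,0.05]]]' >/dev/null; python3 s.py|cut -c1-60
```

```text
t 15.55 cam 2.787 (mod 2pi 2.787 ) Mz 0.306 F [0.6 4.  1.8] 
t 15.65 cam 2.837 (mod 2pi 2.837 ) Mz 0.366 F [-0.4  4.4  2.
```

```bash
python3 -m crank '[[[0,0,0],[0,0,0.03]]]' >/dev/null; python3 s.py|cut -c1-60
python3 -m crank '[[[0,0,0],[0,0,0.03]]]' >/dev/null; python3 s.py|cut -c1-60
python3 -m crank '[[[0,0,0],[0,0,0.03]]]' >/dev/null; python3 s.py|cut -c1-60
```

```text
t 15.75 cam 2.867 (mod 2pi 2.867 ) Mz 0.315 F [0.6 4.4 2. ] 
t 15.85 cam 2.897 (mod 2pi 2.897 ) Mz 0.362 F [1.1 5.3 2. ] 
t 15.95 cam 2.927 (mod 2pi 2.927 ) Mz 0.333 F [1.5 5.2 2.5]
```

```bash
python3 -m crank '[[[0,0,0],[0,0,0.03]]]' >/dev/null; python3 s.py|cut -c1-60
python3 -m crank '[[[0,0,0],[0,0,0.03]]]' >/dev/null; python3 s.py|cut -c1-60
python3 -m crank '[[[0,0,0],[0,0,0.02]]]' >/dev/null; python3 s.py|cut -c1-60
```

```text
t 16.05 cam 2.957 (mod 2pi 2.957 ) Mz 0.342 F [1.4 5.1 2.1] 
t 16.15 cam 2.987 (mod 2pi 2.987 ) Mz 0.321 F [2.1 6.  2.8] 
t 16.25 cam 3.007 (mod 2pi 3.007 ) Mz 0.334 F [1.1 4.9 2.1]
```

```bash
python3 -m crank '[[[0,0,0],[0,0,0.03]]]' >/dev/null; python3 s.py|cut -c1-60
python3 -m crank '[[[0,0,0],[0,0,0.03]]]' >/dev/null; python3 s.py|cut -c1-60
python3 -m crank '[[[0,0,0],[0,0,0.03]]]' >/dev/null; python3 s.py|cut -c1-60
```

```text
t 16.35 cam 3.037 (mod 2pi 3.037 ) Mz 0.358 F [1.  4.7 2. ] 
t 16.45 cam 3.067 (mod 2pi 3.067 ) Mz 0.333 F [1.1 5.  2.1] 
t 16.55 cam 3.097 (mod 2pi 3.097 ) Mz 0.368 F [1.4 4.9 2.8]
```

```bash
python3 -m crank '[[[0,0,0],[0,0,0.03]]]' >/dev/null; python3 s.py|cut -c1-60
python3 -m crank '[[[0,0,0],[0,0,0.03]]]' >/dev/null; python3 s.py|cut -c1-60
python3 -m crank '[[[0,0,0],[0,0,0.03]]]' >/dev/null; python3 s.py
```

```text
t 16.65 cam 3.127 (mod 2pi 3.127 ) Mz 0.367 F [1.3 5.5 2.1] 
t 16.75 cam 3.157 (mod 2pi 3.157 ) Mz 0.409 F [0.  5.5 2.9] 
t 16.85 cam 3.187 (mod 2pi 3.187 ) Mz 0.405 F [1.9 5.4 2.3] tcp [0.5821 0.0197 0.0691] off mm [0.4 0.5] tilt [0.001 0.001] j [-0.15  0.53  0.02  1.91 -0.01  0.7  -1.63] grip 9.6
```

```bash
python3 -m crank '[[[0,0,0],[0,0,0.03]]]' >/dev/null; python3 s.py|cut -c1-60
python3 -m crank '[[[0,0,0],[0,0,0.03]]]' >/dev/null; python3 s.py|cut -c1-60
```

```text
t 16.95 cam 3.217 (mod 2pi 3.217 ) Mz 0.392 F [1.7 5.  3.1] 
t 17.05 cam 3.247 (mod 2pi 3.247 ) Mz 0.375 F [1.6 5.  2.5]
```

```bash
cat > fit.py <<'E'
import numpy as np
c=[1.139,1.539,1.839,1.937,2.037,2.137,2.237,2.337,2.437,2.487,2.537,2.587,2.637,2.687,2.737,2.787,2.837,2.867,2.897,2.927,2.957,2.987,3.007,3.037,3.067,3.097,3.127,3.157,3.187,3.217,3.247]
m=[.258,.28,.277,.244,.296,.28,.293,.242,.346,.257,.24,.31,.311,.279,.279,.306,.366,.315,.362,.333,.342,.321,.334,.358,.333,.368,.367,.409,.405,.392,.375]
import sys
for a in sys.argv[1:]:
    x,y=a.split(",");c.append(float(x));m.append(float(y))
c,m=np.array(c),np.array(m)
for k,j in((.54,.027),(.48,.024),(.6,.03),(.54,0)):
    best=[]
    for h in np.arange(2.4,3.3,.01):
        f=np.where(c>h,j+k*(c-h),0);b=(m-f).mean();best.append((((m-f-b)**2).sum(),h,b))
    s,h,b=min(best);print(k,j,"touch",round(h,2),"base",round(b,3),"sse",round(s,4),"rise now",round(j+k*(c[-1]-h),3))
# free slope hinge
for h in (2.5,2.6,2.7,2.8,2.9,3.0):
    A=np.c_[np.ones_like(c),np.maximum(c-h,0)];s,r,_,_=np.linalg.lstsq(A,m,rcond=None);print(h,s.round(3),r.round(4))
E
python3 fit.py
```

```text
0.54 0.027 touch 3.03 base 0.296 sse 0.0382 rise now 0.144
0.48 0.024 touch 3.0 base 0.294 sse 0.0362 rise now 0.143
0.6 0.03 touch 3.06 base 0.299 sse 0.0408 rise now 0.142
0.54 0 touch 2.99 base 0.297 sse 0.0371 rise now 0.139
2.5 [0.273 0.155] [0.0192]
2.6 [0.278 0.18 ] [0.0192]
2.7 [0.282 0.215] [0.02]
2.8 [0.288 0.262] [0.0238]
2.9 [0.295 0.331] [0.0303]
3.0 [0.301 0.469] [0.0365]
```

The torque slope is lower than expected. At a 40 N grip the pads may be twisting, since the limit is about 40 N × 11 mm = 0.44 N m. I'll stiffen the grip before judging the torque.

```bash
python3 -m crank '[[[0,0,0],[0,0,0]],[[0,0,0],[0,0,0]],[[0,0,0],[0,0,0]]]' 0 100|grep grip; python3 s.py|cut -c1-60
python3 -m crank '[[[0,0,0],[0,0,0.02]]]' >/dev/null; python3 s.py|cut -c1-60
python3 -m crank '[[[0,0,0],[0,0,0.02]]]' >/dev/null; python3 s.py
```

```text
grip_width: 0.0086
gripper_force: 97.6
t 17.35 cam 3.246 (mod 2pi 3.246 ) Mz 0.056 F [1.  6.2 3.1] 
t 17.45 cam 3.266 (mod 2pi 3.266 ) Mz 0.412 F [2.1 6.  3.9] 
t 17.55 cam 3.286 (mod 2pi 3.286 ) Mz 0.398 F [0.8 5.8 3.7] tcp [0.5821 0.0197 0.0692] off mm [0.4 0.5] tilt [0.001 0.001] j [-0.17  0.53  0.04  1.91 -0.03  0.7  -1.71] grip 8.4
```

```bash
python3 -m crank '[[[0,0,0],[0,0,0.02]]]' >/dev/null; python3 s.py|cut -c1-60
python3 -m crank '[[[0,0,0],[0,0,0.02]]]' >/dev/null; python3 s.py|cut -c1-60
python3 -m crank '[[[0,0,0],[0,0,0.02]]]' >/dev/null; python3 s.py|cut -c1-60
python3 fit.py 3.266,.412 3.286,.398
```

```text
t 17.65 cam 3.306 (mod 2pi 3.306 ) Mz 0.383 F [0.7 5.4 4.7] 
t 17.75 cam 3.326 (mod 2pi 3.326 ) Mz 0.426 F [1.6 5.1 3.7] 
t 17.85 cam 3.346 (mod 2pi 3.346 ) Mz 0.452 F [0.1 5.2 3.8] 
0.54 0.027 touch 3.06 base 0.298 sse 0.0424 rise now 0.149
0.48 0.024 touch 3.03 base 0.296 sse 0.0389 rise now 0.147
0.6 0.03 touch 3.09 base 0.301 sse 0.0445 rise now 0.148
0.54 0 touch 3.02 base 0.3 sse 0.0409 rise now 0.144
2.5 [0.273 0.159] [0.0196]
2.6 [0.277 0.182] [0.0195]
2.7 [0.282 0.214] [0.0201]
2.8 [0.288 0.256] [0.0241]
2.9 [0.296 0.315] [0.0308]
3.0 [0.302 0.424] [0.0375]
```

The torque rise is about 0.145 N m over the free value, which means roughly 32 N of pull, so it is tight. Letting go.

```bash
python3 -m crank '[[[0,0,0],[0,0,0]],[[0,0,0],[0,0,0]],[[0,0,0],[0,0,0]],[[0,0,0],[0,0,0]],[[0,0,0],[0,0,0]]]' 6 20|grep -E "grip|force"; python3 s.py
python3 -m crank '[[[0,0,-3],[0,0,0]],[[0,0,-4],[0,0,0]],[[0,0,-5],[0,0,0]],[[0,0,-5],[0,0,0]],[[0,0,0],[0,0,0]]]' |grep -E "tcp|force"
python3 -c "
from h import *
p,d=optics.grab_frame('scene');P=cloud('scene',d)
hi=(P[...,2]>.092)&(P[...,2]<.105)&(np.hypot(P[...,0]-O[0],P[...,1]-O[1])<.035)
q=P[hi][:,:2]*1000;print('wing',len(q),cv2.minAreaRect(q.astype(np.float32)))
cv2.imwrite('pics/c8.png',cv2.resize(p[200:300,180:310],None,fx=6,fy=6,interpolation=2)[:,:,::-1])"
```

```text
contact_force: [-1.1, 0.7, 0.2]
grip_width: 0.0603
gripper_force: 0.0
t 18.35 cam 3.347 (mod 2pi 3.347 ) Mz -0.001 F [-1.1  0.7  0.2] tcp [0.5813 0.018  0.0685] off mm [-0.4 -1.2] tilt [-0. -0.] j [-0.18  0.53  0.06  1.91 -0.05  0.7  -1.76] grip 60.3
tcp_pos: [0.5856, 0.0185, 0.2462]
contact_force: [1.4, 0.2, -0.7]
gripper_force: 0.0
wing 71 ((581.3428955078125, 18.474586486816406), (10.09174633026123, 52.41807174682617), 84.0799789428711)
```

View pics/c8.png

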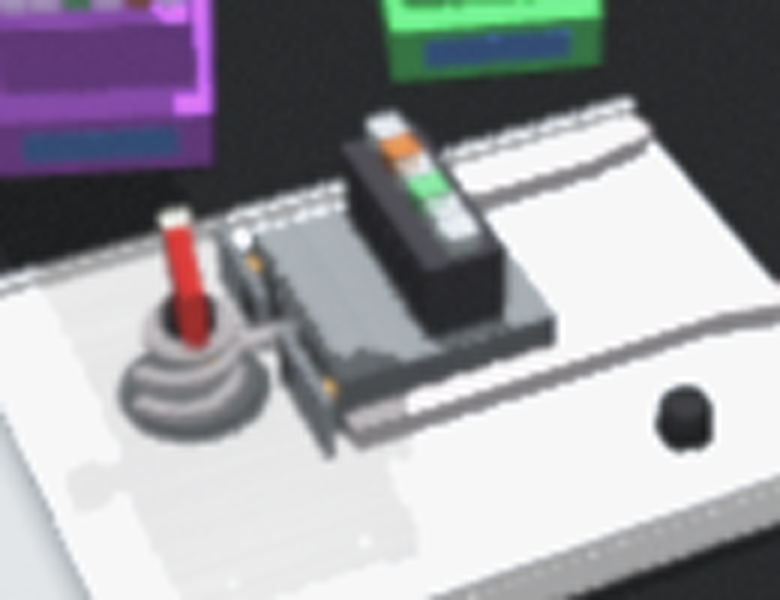

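c8: the wing is turned half round, with its white mark now at the far end (175,215). The wing angle reads 3.35, so it did not slip. The changer is against the noses and the dust cap is untouched. Handing in.

```bash
python3 -c "
from bench import r
print(r.hand_in())"
```

```text
the job is handed in; nothing more can be done
None
```

I handed the job in with the changer on its stops and the cam at about 3.35 rad; I estimate the hook's pull at about 32 N from a noisy torque reading (limits 18–52 N), and the gripper is clear; no verdict was returned.

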